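Shut and latch the bottle-bay gate

ROBOT

A 6-joint arm with a two-finger parallel gripper is mounted at the origin on the work surface. World frame = base frame: x ahead of the robot, y to its left, z up, the work surface at z = 0. Lengths are in m, angles in rad, forces in N, time in s.
With the tool pointing down it reaches from about 0.325 to 0.75 m from the base axis. Payload 7.6 kg.
Tool frame: the origin (TCP) lies at the centre of the arm's flange, where the gripper is bolted on; the fingertips stand 173 mm ahead of it and the grasp point (between the pads) lies 155 mm ahead of it; z points along the fingers, y is the direction in which the jaws open and shut (so a half turn about z gives the same grasp; the last joint's range is limited). The gripper opens to 85 mm and grips with 20 to 120 N. Pads are 22 mm wide; open, the fingers measure 114 mm over their backs; the gripper's body (76 mm by 85 mm) begins 54 mm behind the grasp point. The pads swing forward as they close: fully open they stand 13 mm farther back than shut.
Start: joints at [-1.195, 0.052, 1.401, -0, 1.689, -0.07], TCP at [0.226, -0.474, 0.405] pointing down, gripper open.
Joint ranges: [-2.9, 2.9], [-0.91, 2.17], [0.12, 2.37], [-1.06, 4.2], [0.26, 2.73], [-2.93, 2.93]. Speed limits (rad/s): [2.57, 2.57, 3.01, 3.14, 3.14, 3.14].

INTERFACE

Orientations are given as a unit quaternion [x, y, z, w].
In Python, from plant import ctrl gives the robot as it stands. The module is installed in compiled form; this text tells all that it offers.
- The arm moves only by the tool drive_tool, never from a script. Its argument "rows" is a list that holds one entry, the list of rows, each a list of 5 numbers: the shift along the world's x, y, z in cm, then the turn about the world's z in rad, then the opening, from 0 (shut) to 1 (fully open). In form: [[[dx, dy, dz, yaw, hand], ...]]. A call has exactly 8 rows; each row is the pose to reach, as a shift and turn from the pose commanded when the call began; what a row does not reach only later rows make up. A row lasts 1/12 s, in which the tool goes at most 41.7 mm and 7.16 degrees, less where a joint would pass 70% of its speed; a pose out of reach is approached as far as the arm can. A call with a gripper value outside its range is refused whole. The fingers move at their own pace and stop on an object; the grip force is fixed at half the most. Time passes only in rows, so rows that repeat a pose let the fingers close, or fill a call up. It gives the time, the measured TCP pose, the force and the opening at its end, in the units of the state.
- ctrl.read_state(): the state, without advancing time (a new reading comes with each control period).
- ctrl.camera(name): name is "scene" or "top" or "wrist"; returns the picture (400x640x3 uint8, blue, green, red); there is no depth.
- ctrl.calibration(name): a dict with "fx", "fy", "cx", "cy" (pixels), "R" (3x3) and "t" (3): a world point X has camera coordinates R X + t. Camera axes: x right, y down, z forward; pixel columns grow to the right and rows downward; lengths in m; the calibration is good to about 2 mm. A picture is of the moment at which its call begins: read the wrist's pose just before it. calibration takes no time and is no camera call; for the wrist camera it gives the pose at the moment of the call.
- ctrl.job_done(): hands the job in, once; it reports no verdict.
Trained networks look in the newest picture that a camera, given by its name, has taken for a name from the list of things; names that differ only in an ending like _2 or _b are one class to them, and where a whole thing is asked for, a point or a joint stands for the part that bears it (a point fixed in the world has none). Each returns a list of dicts, best first, with "score" (0 to 1); they miss things now and then, are a little off and sometimes report something else, mostly with a low value. They report only what shows in the picture. A call takes as long as a camera call.
- ctrl.find_in(camera, target): "point" ([column, row] as shares, 0 to 1, of the picture: columns of its width, rows of its height, amid what is visible of it).
- ctrl.cut_out(camera, target): "region" (400x640 bool, what is visible of it) and "point" ([column, row] as shares, 0 to 1, of the picture: columns of its width, rows of its height, amid what is visible of it).
- ctrl.pinpoint(camera, target): "point" ([column, row] as shares, 0 to 1, of the picture: columns of its width, rows of its height: a listed point, or the origin of a listed thing).
The state is a dict: "t": time; "joint_positions": joint angles; "dq": joint speeds; "joint_torque": joint torques, N m; "tool_pos": TCP position; "tcp_rot": TCP orientation; "contact_force": force on the tool from outside, world axes, zero at the start; "ft_torque": the same for the moment, N m; "grip_width": finger opening in m.
Only numpy, scipy, OpenCV 4.12 (cv2) and the standard library are available. Lean on these libraries where they do the work, as an engineer would, in place of code of your own. Each camera call takes 0.05 s, during which the arm holds its last target.

TASK

The gate of the bottle bay on the lab bench stands ajar: lift its gravity latch bar clear of the catch, swing the gate shut and press it firmly but gently against its rubber buffer until the bar can drop behind the tooth of the catch, let the bar fall fully home, and let go so that the gate stays latched. Do not slam or force the gate or bar against the catch post (feel for it; 22 N is too much while shutting it), and leave the bottles and other things on the bench where they stand.

Things in the scene. Friction and masses are not known exactly. Their poses are not given: they have to be found in the camera images.
- hinge (a point): fixed point on the gate's vertical hinge axis, 150 mm above the bench, beside a grey square hinge post (30 mm, 175 mm tall). Bay axes: the shut gate runs from the hinge axis along the bay's -y; the bay with its bottles lies on the +x side; the gate opens to the -x side (towards the robot).
- bay: fixed low open-topped bay, 140 deep (x) x 305 wide (y), side walls 90 mm high, back 60 mm high; origin on the bench under the gate's hinge axis, axes as told at hinge.
- gate (a joint): gate angle, rad: 0 = square to the bay, grows as it opens towards the robot, up to 1.1; it stays where it is left until the buffer pushes it. Latched it stands within 0.055 of 0, depending on how the catch is set.
- gate_edge (a point): top corner of the gate at its free edge, 250 mm from the hinge axis, 130 mm above the bench. The gate is a grey panel in an aluminium frame, 10 to 250 mm from the hinge axis, 16 thick, 20 to 130 mm above the bench, 0.55 kg. Turns with the gate; x axis square to the gate, y along it towards the hinge.
- bar (a joint): latch bar's angle to the gate, rad: 0 = level, fully down on its rest; grows as the free end rises, up to 0.6; falls back by its own weight (0.17 to 0.34 kg). Steel bar on edge, 10 thick, 20 high, in the gate's plane just above its top edge (140 to 160 mm above the bench when down). Raised more than 0.125 it clears the tooth of the catch.
- pin (a point): centre of the pin on which the bar turns, square to the gate, 70 mm from the hinge axis, 150 mm above the bench; moves with the gate.
- bar_tip (a point): free end of the bar on its centre line, 290 mm from the hinge axis, 40 mm past the gate's free edge, 220 mm from the pin; moves with bar and gate.
- tab (a point): grip point on the bar's upright tab: steel plate 12 thick (square to gate), 30 wide (along gate), top 227 mm above the bench with bar down. The point is mid-plate, 200 mm up (bar down), 200 mm from the hinge axis, 130 mm along the bar from the pin, 50 above its centre line. y axis along the bar to the hinge, x square to the gate. Pinch it square to the gate to lift, swing and press.
- post: fixed grey catch post by the gate's free edge, 118 mm tall, origin on the bench under it, 55 mm in x and -274 mm in y from the bay's origin, axes as the bay. A steel catch block (tooth and buffer together) is clamped on it by a slot, up to 14 mm either way in x: that setting is NOT measured and must be felt.
- catch_place (a point): where the top of the tooth's rear (+x) face is if the block is set at its middle (fixed point; the real one up to 14 mm off in the bay's x). The tooth is upright, square-faced, 24 thick in x, 22 wide in y, its top 162 mm above the bench, 22 mm above the lowered bar's underside; the bar cannot ride up it. Latched, the bar lies behind (+x of) the tooth.
- buffer_place (a point): nominal tip of the sprung rubber buffer (shifts with the block), 18 mm across, 240 mm from the hinge, facing the gate. 2 N at touch plus 4.5 N per mm; the bar can just drop when it is pressed 1.4 mm (10 N at the tab), freely at 2.4 mm (15 N at the tab). Let go early, it pushes the gate back. Shutting it with over 22 N on the catch post (26 N at the tab) is forcing.
- amber_a: amber glass bottle, 60 dia x 135 tall, standing in the bay; origin under its base. Leave alone.
- amber_b: amber glass bottle, 60 dia x 135 tall, standing in the bay; origin under its base. Leave alone.
- jar_a: white sample jar with red lid, 42 dia x 60 tall, beside the catch post; origin under its base. Leave alone.
- jar_b: white sample jar with red lid, 42 dia x 60 tall, beside the catch post; origin under its base. Leave alone.
- wash: white plastic bottle with red cap, 64 dia x 150 tall, beside the hinge post; origin under its base. Leave alone.
- beaker: glass beaker, 64 dia x 80 tall, near the hinge post; origin under its base. Leave alone.
- case: black hard case, 150 x 60 x 22, lying on the bench; origin under its centre. Leave alone.

How it is judged:
By the outcome, as a careful person would: the job done as asked, in the order asked, and still so for the second after the job is handed in, with the robot touching nothing.
It also fails if it takes over 72 s, if anything falls off the work surface, if the arm or the gripper's body presses on something with over 40 N, if the wrist force passes 120 N, or if a joint passes its speed limit or range.

## Working session

There is one attempt and no reset: what is moved stays moved. The work goes in short steps, Python scripts to look and compute and a tool call to move; the robot and the scene stay as the last step left them, time stands still between calls to the robot, and variables do not carry over. Pictures are saved under pics/ and viewed, and the job is handed in when it is done.

Besides the shell and the picture viewer there is one more tool, called as name(argument=value, ...) on one line, values as JSON. drive_tool: Moves the arm, as the interface text tells. Its arguments: {"type":"object","properties":{"rows":{"type":"array","items":{"type":"array","items":{"type":"array","items":{"type":"number"}}}}},"required":["rows"]}

```bash
mkdir -p pics
cat > h.py <<'E'
import numpy as np, cv2
from plant import ctrl
def tri(obs):
    A=[];b=[]
    for c,(u,v) in obs:
        K=c; R=np.array(c["R"]);t=np.array(c["t"])
        x=(u*640-c["cx"])/c["fx"]; y=(v*400-c["cy"])/c["fy"]
        A.append(R[0]-x*R[2]); b.append(x*t[2]-t[0])
        A.append(R[1]-y*R[2]); b.append(y*t[2]-t[1])
    s=np.linalg.lstsq(np.array(A),np.array(b),rcond=None)
    X=s[0]; return X, np.abs(np.array(A)@X-np.array(b)).max()
def atz(c,p,z):
    R=np.array(c["R"]);t=np.array(c["t"])
    d=R.T@np.array([(p[0]*640-c["cx"])/c["fx"],(p[1]*400-c["cy"])/c["fy"],1]); o=-R.T@t
    return o+d*(z-o[2])/d[2]
def proj(c,X):
    q=np.array(c["R"])@X+np.array(c["t"]); return c["fx"]*q[0]/q[2]+c["cx"],c["fy"]*q[1]/q[2]+c["cy"]
E
python3 - <<'E'
from h import *
np.set_printoptions(precision=4,suppress=True)
cal={n:ctrl.calibration(n) for n in("scene","top","wrist")}
for n in cal: cv2.imwrite(f"pics/a_{n}.png",ctrl.camera(n))
for T in ["hinge","gate_edge","pin","bar_tip","tab","catch_place","buffer_place","bay","post"]:
    o=[]
    for n in cal:
        r=ctrl.pinpoint(n,T)
        if r: print(T,n,r[0]["score"],np.array(r[0]["point"])*[640,400]); 
        if r and r[0]["score"]>.3: o.append((cal[n],r[0]["point"]))
    if len(o)>1: print("  ",T,tri(o), [tri([o[i],o[j]]) [0] for i in range(len(o)) for j in range(i)])
print(ctrl.read_state())
E
```

```text
hinge scene 0.92 [391.808 181.68 ]
hinge top 0.8 [242.688 198.68 ]
   hinge (array([0.6155, 0.1472, 0.142 ]), np.float64(0.0030222546518082205)) [array([0.6155, 0.1472, 0.142 ])]
gate_edge scene 0.77 [308.096 176.68 ]
gate_edge top 0.59 [305.728 253.4  ]
   gate_edge (array([ 0.4609, -0.0406,  0.1248]), np.float64(0.00045600535292178446)) [array([ 0.4609, -0.0406,  0.1248])]
pin scene 0.67 [371.328 178.2  ]
pin top 0.89 [257.728 210.48 ]
   pin (array([0.5805, 0.1013, 0.1471]), np.float64(0.0024358614636322273)) [array([0.5805, 0.1013, 0.1471])]
bar_tip scene 0.6 [296.   165.92]
bar_tip top 0.82 [316.096 261.28 ]
   bar_tip (array([ 0.4375, -0.0689,  0.1575]), np.float64(0.0012879199569458127)) [array([ 0.4375, -0.0689,  0.1575])]
tab scene 0.57 [321.984 159.   ]
tab top 0.76 [291.072 236.8  ]
   tab (array([ 0.4975, -0.005 ,  0.1965]), np.float64(0.00570859085056491)) [array([ 0.4975, -0.005 ,  0.1965])]
catch_place top 0.81 [334.912 206.88 ]
buffer_place scene 0.83 [310.08 211.8 ]
buffer_place top 0.58 [324.288 206.6  ]
   buffer_place (array([ 0.6004, -0.096 ,  0.1112]), np.float6
[... 205 characters left out ...]
ay([0.6281, 0.1354, 0.0007])]
post scene 0.87 [308.096 254.4  ]
post top 0.79 [331.776 200.68 ]
   post (array([ 0.6417, -0.1252,  0.0009]), np.float64(0.0019389097582260262)) [array([ 0.6417, -0.1252,  0.0009])]
{'t': 1.5, 'joint_positions': array([-1.1953,  0.0522,  1.4007, -0.    ,  1.6886, -0.0703]), 'dq': array([ 0.001 , -0.0006, -0.0008, -0.0002,  0.0004, -0.0018]), 'joint_torque': array([  0.    , -38.1533, -36.0308,  -0.0001,   0.0002,  -0.    ]), 'tool_pos': array([ 0.2264, -0.4737,  0.4047]), 'tcp_rot': array([ 0.9753,  0.2211, -0.    ,  0.    ]), 'contact_force': array([ 0.8734, -0.027 , -0.2872]), 'ft_torque': array([-0.0262,  0.0461,  0.0007]), 'grip_width': 0.08563599544685715}
```

View pics/a_scene.png

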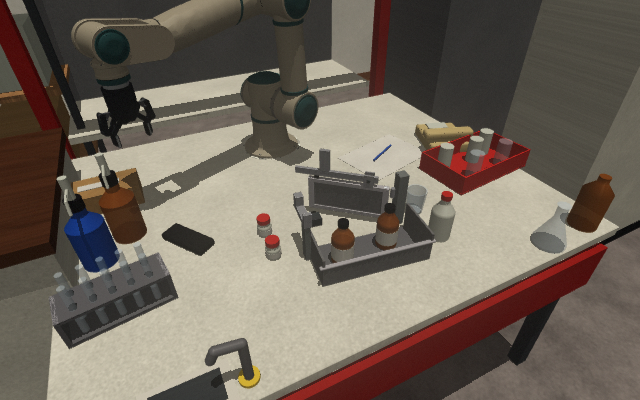

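View pics/a_top.png

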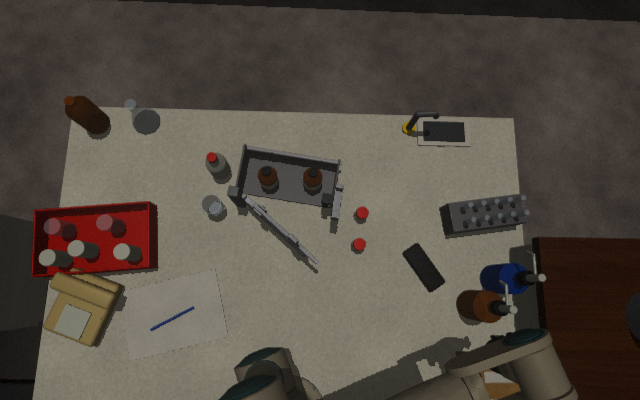

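View pics/a_wrist.png

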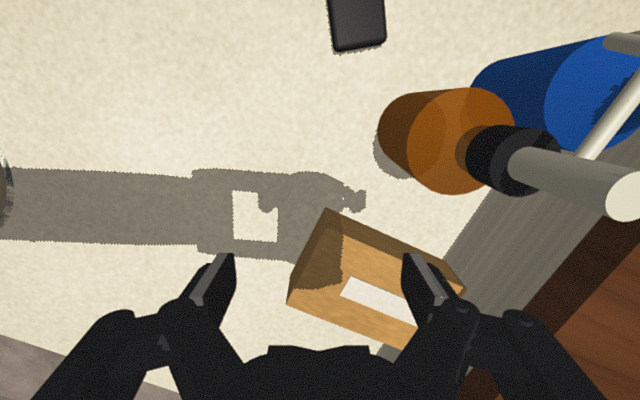

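The gate stands open about 0.57 rad, with the tab upright at scene px (324,160) and top px (291,237). The two jars are at top px (362,213) and (359,245), clear of the swing. I'll go above the tab for a closer look.

drive_tool(rows=[[[2, 3, 3, 0.05, 1], [4, 7, 6, 0.1, 1], [7, 11, 9, 0.15, 1], [10, 15, 9, 0.2, 1], [13, 18.5, 9, 0.25, 1], [15, 22, 9, 0.3, 1], [17, 26, 9, 0.36, 1], [19, 29, 9, 0.43, 1]]])

```text
t: 2.17
tool_pos: [0.3966, -0.2144, 0.4947]
tcp_rot: [0.905, 0.425, 0.0, 0.0]
contact_force: [0.6, -0.3, -0.4]
grip_width: 0.0856
```

drive_tool(rows=[[[1, 3, 0, 0, 1], [2, 6, 0, 0, 1], [3, 9, 0, 0, 1], [4, 12, 0, 0, 1], [4, 14, 0, 0, 1], [4, 15, 0, 0, 1], [4, 15, 0, 0, 1], [4, 15, 0, 0, 1]]])

```text
t: 2.83
tool_pos: [0.436, -0.0666, 0.4943]
tcp_rot: [0.906, 0.424, 0.0, 0.0]
contact_force: [0.2, -0.3, 0.3]
grip_width: 0.0854
```

```bash
cat > look.py <<'E'
from h import *
import sys
np.set_printoptions(precision=4,suppress=True)
tag=sys.argv[1]
s=ctrl.read_state(); c=ctrl.calibration("wrist")
im=ctrl.camera("wrist"); cv2.imwrite(f"pics/{tag}_wrist.png",im)
print(s["t"],s["tool_pos"],s["tcp_rot"],s["contact_force"])
print("cam pos",-np.array(c["R"]).T@np.array(c["t"]), "fwd",np.array(c["R"])[2])
import pickle,os
db=pickle.load(open("db.pkl","rb")) if os.path.exists("db.pkl") else {}
o={}
Z={"hinge":.15,"gate_edge":.13,"pin":.15,"bar_tip":.15,"tab":.2,"catch_place":.162,"buffer_place":None,"post":0}
for T in Z:
    r=ctrl.pinpoint("wrist",T)
    if r and r[0]["score"]>.3:
        o[T]=r[0]["point"]; print(T,round(r[0]["score"],2),np.array(r[0]["point"])*[640,400], "atz",atz(c,o[T],Z[T])[:2] if Z[T] is not None else "")
db[tag]=(c,o); pickle.dump(db,open("db.pkl","wb"))
for T in Z:
    ob=[(db[k][0],db[k][1][T]) for k in db if T in db[k][1]]
    if len(ob)>1: print("tri",T,*tri(ob))
E
python3 look.py b
```

```text
2.8333 [ 0.436  -0.0666  0.4943] [0.9056 0.4242 0.     0.0003] [ 0.1515 -0.3254  0.3194]
cam pos [ 0.4881 -0.003   0.4632] fwd [-0.2029 -0.2422 -0.9488]
gate_edge 0.85 [321.024 140.68 ] atz [ 0.4629 -0.0379]
bar_tip 0.8 [319.808 179.4  ] atz [ 0.436 -0.068]
tab 0.63 [322.176  98.   ] atz [ 0.4923 -0.0031]
catch_place 0.72 [460.608 134.68 ] atz [ 0.5793 -0.1217]
buffer_place 0.93 [438.912  97.68 ] atz 
post 0.79 [449.024 103.08 ] atz [ 0.6395 -0.133 ]
```

View pics/b_wrist.png

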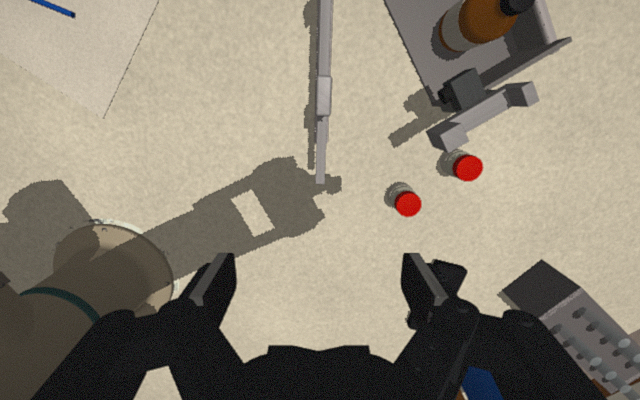

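drive_tool(rows=[[[1, 1, 0, 0, 1], [3, 3, 0, 0, 1], [5, 5.5, 0, 0, 1], [5.6, 6.2, 0, 0, 1], [5.6, 6.2, 0, 0, 1], [5.6, 6.2, 0, 0, 1], [5.6, 6.2, 0, 0, 1], [5.6, 6.2, 0, 0, 1]]])

```text
t: 3.95
tool_pos: [0.4916, -0.0051, 0.4945]
tcp_rot: [0.906, 0.424, 0.0, 0.0]
contact_force: [-0.4, -0.4, -0.2]
grip_width: 0.0855
```

```bash
python3 look.py c
```

```text
3.95 [ 0.4916 -0.0051  0.4945] [0.9059 0.4235 0.0002 0.0003] [-0.4042 -0.382  -0.1511]
cam pos [0.5438 0.0584 0.4635] fwd [-0.2031 -0.2416 -0.9489]
gate_edge 0.67 [321.6 209.8] atz [ 0.4651 -0.0419]
pin 0.63 [446.4  211.68] atz [ 0.5798 -0.131 ]
bar_tip 0.7 [316.672 244.2  ] atz [ 0.4367 -0.0664]
tab 0.75 [317.184 185.88 ] atz [0.4939 0.0005]
catch_place 0.61 [449.024 206.88 ] atz [ 0.5837 -0.1208]
buffer_place 0.86 [427.52 163.4 ] atz 
post 0.56 [439.104 156.88 ] atz [ 0.6388 -0.1326]
tri gate_edge [ 0.4651 -0.0385  0.137 ] 0.0020965086620212126
tri bar_tip [ 0.4346 -0.0692  0.1434] 0.00028492718752226587
tri tab [ 0.492  -0.0027  0.1874] 0.0006508196523827281
tri catch_place [ 0.5848 -0.1287  0.1469] 0.0013502926370754231
tri buffer_place [ 0.605  -0.0951  0.0858] 0.00039314420414859885
tri post [ 0.6387 -0.1322  0.0017] 0.0003702697914674813
```

View pics/c_wrist.png

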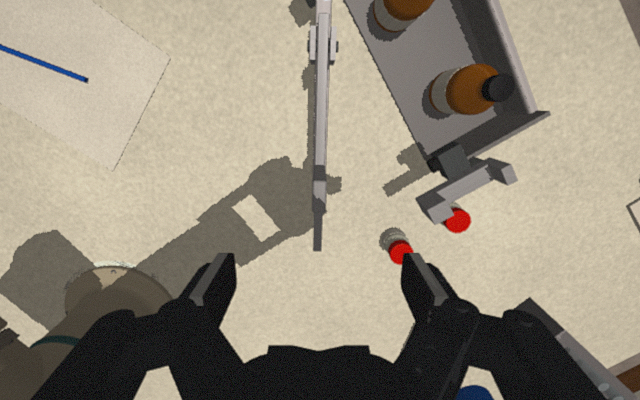

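Wrist views show the bar running vertically in the image (col ~320), tab top near row 180, catch post at (450,190). The gate matches the jaw orientation. Next I'll fit the known geometry to all detections.

```bash
cat > fit.py <<'E'
from h import *
import pickle
from scipy.optimize import least_squares
np.set_printoptions(precision=4,suppress=True)
db=pickle.load(open("db.pkl","rb"))
obs=[]
for k in ("b","c"):
    c,o=db[k]
    for T in o:
        if T=="pin": continue
        obs.append((k,c,T,np.array(o[T])*[640,400]))
S={"hinge":(391.8,181.7),"gate_edge":(308.1,176.7),"pin":(371.3,178.2),"bar_tip":(296,165.9),"tab":(322,159),"buffer_place":(310.1,211.8),"bay":(387,223.3),"post":(308.1,254.4)}
P={"hinge":(242.7,198.7),"gate_edge":(305.7,253.4),"pin":(257.7,210.5),"bar_tip":(316.1,261.3),"tab":(291.1,236.8),"bay":(253.4,204.2),"post":(331.8,200.7),"catch_place":(334.9,206.9)}
for n,D in(("scene",S),("top",P)):
    c=ctrl.calibration(n)
    for T in D: obs.append((n,c,T,np.array(D[T])))
def pts(p):
    hx,hy,psi,g,cx=p[:5]; h=np.array([hx,hy])
    ex=np.array([np.cos(psi),np.sin(psi)]); ey=np.array([-ex[1],ex[0]])
    d=-ey*np.cos(g)-ex*np.sin(g)
    f=lambda xy,z:np.r_[xy,z]
    return {"hinge":f(h,.15),"bay":f(h,0),"gate_edge":f(h+.25*d,.13),"pin":f(h+.07*d,.15),"bar_tip":f(h+.29*d,.15),"tab":f(h+.2*d,.2),
     "post":f(h+.055*ex-.274*ey,0),"catch_place":f(h+cx*ex-.274*ey,.162),"buffer_place":f(h+p[5]*ex-.24*ey,p[6])},ex,ey,d
def res(p):
    Q=pts(p)[0]; r=[]
    for k,c,T,px in obs:
        w= c["fx"]/np.linalg.norm(np.array(c["R"])@Q[T]+c["t"])/1000
        r+=list((np.array(proj(c,Q[T]))-px)/w)   # mm
    return np.array(r)
s=least_squares(res,[.617,.146,-.11,.57,0,0.01,.1],loss="soft_l1",f_scale=3)
Q,ex,ey,d=pts(s.x)
print(s.x, "psi,g"); 
for T in Q: print(T,Q[T])
r=res(s.x).reshape(-1,2)
for o,e in zip(obs,r): print(o[0],o[2],e.round(1))
print("gate dir deg",np.degrees(np.arctan2(d[1],d[0])))
J=s.jac; print("sd",np.sqrt(np.diag(np.linalg.inv(J.T@J)))*3)
E
python3 fit.py
```

```text
[ 0.6264  0.1484 -0.1492  0.5701 -0.003   0.0081  0.1068] psi,g
hinge [0.6264 0.1484 0.15  ]
bay [0.6264 0.1484 0.    ]
gate_edge [ 0.4617 -0.0397  0.13  ]
pin [0.5803 0.0957 0.15  ]
bar_tip [ 0.4354 -0.0698  0.15  ]
tab [ 0.4947 -0.0021  0.2   ]
post [ 0.6401 -0.1308  0.    ]
catch_place [ 0.5828 -0.1221  0.162 ]
buffer_place [ 0.5988 -0.0902  0.1068]
b gate_edge [0.2 2.2]
b bar_tip [0.7 1.7]
b tab [ 1.3 -2.6]
b catch_place [ 3.7 -2.1]
b buffer_place [ 0.  -0.2]
b post [-0.8 -2.5]
c gate_edge [-4.   0.4]
c bar_tip [1.2 3.2]
c tab [2.3 1.5]
c catch_place [-0.1  1.7]
c buffer_place [0.  4.9]
c post [ 0.1 -2.4]
scene hinge [ 5.1 -1. ]
scene gate_edge [ 0.5 -4.2]
scene pin [-7.1 -0.7]
scene bar_tip [-2.6  5.7]
scene tab [ 7.1 -5.6]
scene buffer_place [7.4 0.7]
scene bay [ 4.6 -3.5]
scene post [-3.8  1.3]
top hinge [ -4.5 -14.3]
top gate_edge [-1.2 -1.4]
top pin [ 3.3 -1.5]
top bar_tip [-0.6  2.1]
top tab [2.  4.8]
top bay [-17.9  -1.3]
top post [7.2 2.6]
top catch_place [0.7 8.7]
gate dir deg -131.21412047414594
sd [0.0016 0.0011 0.0087 0.0081 0.0028 0.0024 0.0032]
```

drive_tool(rows=[[[0.3, 0.3, -2, -0.025, 1], [0.3, 0.3, -5, -0.025, 1], [0.3, 0.3, -8, -0.025, 1], [0.3, 0.3, -10.5, -0.025, 1], [0.3, 0.3, -12.5, -0.025, 1], [0.3, 0.3, -13.9, -0.025, 1], [0.3, 0.3, -13.9, -0.025, 1], [0.3, 0.3, -13.9, -0.025, 1]]])

```text
t: 5.07
tool_pos: [0.4951, -0.0013, 0.355]
tcp_rot: [0.911, 0.413, -0.001, -0.0]
contact_force: [0.6, -0.6, 0.6]
grip_width: 0.0854
```

```bash
python3 look.py d
```

```text
5.0667 [ 0.4951 -0.0013  0.355 ] [ 0.9108  0.4127 -0.0005 -0.0002] [ 0.642  -0.5891  0.5545]
cam pos [0.5487 0.061  0.3239] fwd [-0.2104 -0.2364 -0.9486]
gate_edge 0.5 [321.024  10.4  ] atz [0.5827 0.0978]
pin 0.65 [320.32  10.68] atz [0.5789 0.0942]
bar_tip 0.87 [320.   339.52] atz [ 0.4358 -0.0691]
tab 0.81 [319.296 276.2  ] atz [ 0.4942 -0.0015]
catch_place 0.57 [540.672 287.2  ] atz [ 0.5818 -0.1232]
buffer_place 0.58 [486.528 205.92 ] atz 
post 0.81 [487.424 177.48 ] atz [ 0.6399 -0.1308]
tri gate_edge [0.5178 0.0284 0.4439] 0.04608972510244547
tri pin [0.5389 0.0389 0.4303] 0.007778612466483592
tri bar_tip [ 0.4367 -0.0671  0.1515] 0.001239790037647015
tri tab [ 0.4927 -0.0023  0.1961] 0.0017677211860952224
tri catch_place [ 0.5815 -0.1217  0.1622] 0.0020861742873104494
tri buffer_place [ 0.6005 -0.091   0.1001] 0.0026632424971428925
tri post [ 0.6407 -0.1341 -0.0046] 0.0008738847066427913
```

View pics/d_wrist.png

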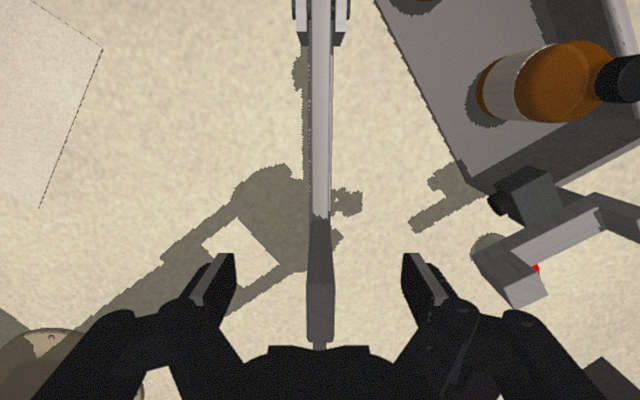

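The tab (col 320, rows 215–340) is centred between the jaws and aligned. I'll close on it.

drive_tool(rows=[[[0, 0, 0, 0, 0], [0, 0, 0, 0, 0], [0, 0, 0, 0, 0], [0, 0, 0, 0, 0], [0, 0, 0, 0, 0], [0, 0, 0, 0, 0], [0, 0, 0, 0, 0], [0, 0, 0, 0, 0]]])

```text
t: 6.18
tool_pos: [0.4952, -0.0014, 0.3553]
tcp_rot: [0.911, 0.413, 0.0, 0.0]
contact_force: [0.2, -1.1, 0.8]
grip_width: 0.0115
```

```bash
python3 look.py e; python3 -c "
from plant import ctrl; print(ctrl.read_state())"
```

```text
6.1833 [ 0.4952 -0.0014  0.3553] [0.9109 0.4125 0.0001 0.0002] [ 0.1991 -1.0868  0.8411]
cam pos [0.5489 0.0608 0.3242] fwd [-0.2091 -0.2365 -0.9489]
pin 0.94 [315.712  13.32 ] atz [0.5767 0.0947]
bar_tip 0.66 [317.376 339.12 ] atz [ 0.4347 -0.0678]
tab 0.61 [316.672 277.8  ] atz [ 0.4928 -0.0016]
catch_place 0.71 [539.904 284.4  ] atz [ 0.5829 -0.1216]
buffer_place 0.82 [488.896 204.48 ] atz 
post 0.83 [485.696 178.4  ] atz [ 0.6385 -0.131 ]
tri gate_edge [0.5178 0.0284 0.4439] 0.04608972510244547
tri pin [0.5365 0.0392 0.4308] 0.00981519600040126
tri bar_tip [ 0.4366 -0.0669  0.1518] 0.001262537605962455
tri tab [ 0.4927 -0.0021  0.1977] 0.0020725479632617005
tri catch_place [ 0.5819 -0.1218  0.162 ] 0.0023289218251580923
tri buffer_place [ 0.6002 -0.0904  0.1022] 0.0028632523767834206
tri post [ 0.6406 -0.1343 -0.0052] 0.0008102216403855222
{'t': 6.6333, 'joint_positions': array([-7.73463847e-02, -1.21966635e-02,  1.56453163e+00, -2.38685560e-04,
        1.58891225e+00,  6.42843609e-01]), 'dq': array([0.00059243, 0.00020829, 0.00045516, 0.00146716, 0.00039444,
       0.00137771]), 'joint_torque': array([  0.86783666, -34.65302825, -34.7369349 ,   0.27942996,
         0.25797953,  -0.25539603]), 'tool_pos': array([ 0.49518719, -0.00139244,  0.35525192]), 'tcp_rot': array([9.10914570e-01, 4.12594962e-01, 9.38718281e-05, 1.87771032e-04]), 'contact_force': array([ 1.35831035, -1.09253718,  1.58246185]), 'ft_torque': array([-0.06492617, -0.18747716, -0.22476462]), 'grip_width': 0.011330247243338934}
```

drive_tool(rows=[[[0.1, 0.1, 0.4, 0, 0], [0.2, 0.2, 0.8, 0, 0], [0.3, 0.35, 1.2, 0, 0], [0.45, 0.55, 1.6, 0, 0], [0.6, 0.7, 2.0, 0, 0], [0.8, 0.95, 2.5, 0, 0], [0.8, 0.95, 2.5, 0, 0], [0.8, 0.95, 2.5, 0, 0]]])

```text
t: 7.3
tool_pos: [0.5034, 0.0086, 0.3808]
tcp_rot: [0.911, 0.413, 0.001, -0.0]
contact_force: [3.5, 1.4, -6.9]
grip_width: 0.0113
```

```bash
python3 -c "
from plant import ctrl; s=ctrl.read_state(); print(s['contact_force'],s['ft_torque'],s['tool_pos'])
import cv2
cv2.imwrite('pics/f_scene.png',cv2.resize(ctrl.camera('scene')[100:300,220:480],None,fx=3,fy=3))"
```

```text
[ 3.54344581  1.43960549 -6.86090851] [ 0.21187461 -0.42428711 -0.34493489] [0.50339736 0.00855817 0.38077118]
```

View pics/f_scene.png

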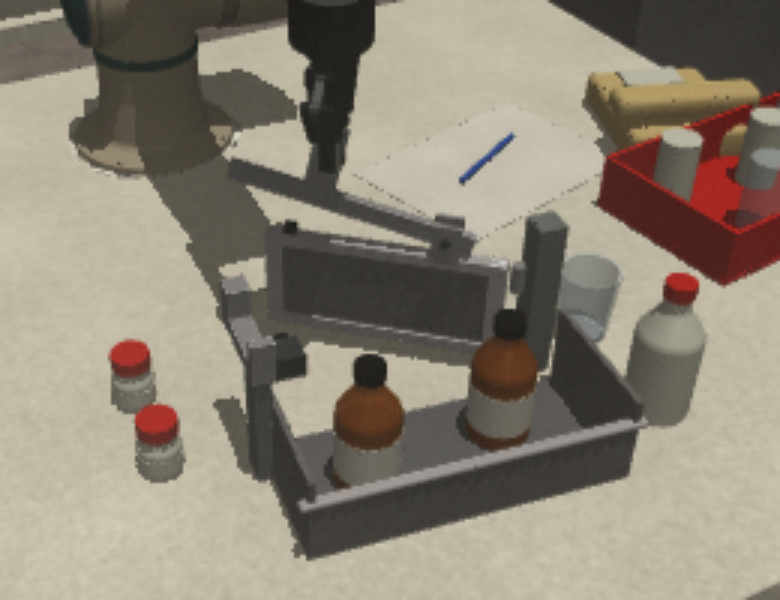

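```bash
cat > arc.py <<'E'
import numpy as np,sys
H=np.array([.6271,.1490]);r=.1872;ps=-1.720
def p(g): return H+r*np.array([np.cos(ps-g),np.sin(ps-g)])
a=float(sys.argv[1]);
for g in map(float,sys.argv[2:]): print(g,((p(g)-p(a))*100).round(2),round(a-g,3))
E
python3 arc.py .57 .55 .52 .48 .44 .40 .36 .33 .31; python3 arc.py .31 .29 .27 .25 .22 .19 .17 .15
```

```text
0.55 [ 0.28 -0.24] 0.02
0.52 [ 0.72 -0.6 ] 0.05
0.48 [ 1.32 -1.05] 0.09
0.44 [ 1.93 -1.48] 0.13
0.4 [ 2.56 -1.88] 0.17
0.36 [ 3.21 -2.26] 0.21
0.33 [ 3.7  -2.53] 0.24
0.31 [ 4.04 -2.7 ] 0.26
0.29 [ 0.34 -0.16] 0.02
0.27 [ 0.68 -0.32] 0.04
0.25 [ 1.02 -0.47] 0.06
0.22 [ 1.54 -0.68] 0.09
0.19 [ 2.07 -0.87] 0.12
0.17 [ 2.42 -0.99] 0.14
0.15 [ 2.78 -1.11] 0.16
```

drive_tool(rows=[[[0.28, -0.24, 0, 0.02, 0], [0.72, -0.6, 0, 0.05, 0], [1.32, -1.05, 0, 0.09, 0], [1.93, -1.48, 0, 0.13, 0], [2.56, -1.88, 0, 0.17, 0], [3.21, -2.26, 0, 0.21, 0], [3.7, -2.53, 0, 0.24, 0], [4.04, -2.7, 0, 0.26, 0]]])

```text
t: 8.02
tool_pos: [0.544, -0.019, 0.3806]
tcp_rot: [0.849, 0.528, 0.0, -0.0]
contact_force: [1.6, 3.5, -4.0]
grip_width: 0.0116
```

```bash
cat > st.py <<'E'
from plant import ctrl; import numpy as np
s=ctrl.read_state(); p=s['tool_pos']; d=p[:2]-[.6271,.1490]
q=s['tcp_rot']; yaw=2*np.arctan2(q[1],q[0])-np.pi
ph=np.arctan2(d[1],d[0]); n=np.array([-np.sin(ph),np.cos(ph)]); 
F=s['contact_force']; M=s['ft_torque']
print('t',round(s['t'],2),'pos',p.round(4),'r',np.hypot(*d).round(4),'g',(-1.720-ph).round(4),'g_yaw',(-1.72-yaw).round(4))
print('F closing dir',(F[:2]@n).round(2),'radial',(F[:2]@d/np.hypot(*d)).round(2),'z',F[2].round(2),'M',M.round(2),'w',s['grip_width'].round(4))
E
python3 st.py
```

```text
t 8.02 pos [ 0.544  -0.019   0.3806] r 0.1874 g 0.3102 g_yaw 0.3081Traceback (most recent call last):
  File "st.py", line 7, in <module>
    print('F closing dir',(F[:2]@n).round(2),'radial',(F[:2]@d/np.hypot(*d)).round(2),'z',F[2].round(2),'M',M.round(2),'w',s['grip_width'].round(4))
                                                                                                                           ^^^^^^^^^^^^^^^^^^^^^
AttributeError: 'float' object has no attribute 'round'
```

drive_tool(rows=[[[0.34, -0.16, 0, 0.02, 0], [0.68, -0.32, 0, 0.04, 0], [1.02, -0.47, 0, 0.06, 0], [1.54, -0.68, 0, 0.09, 0], [2.07, -0.87, 0, 0.12, 0], [2.42, -0.99, 0, 0.14, 0], [2.78, -1.11, 0, 0.16, 0], [2.78, -1.11, 0, 0.16, 0]]])

```text
t: 8.68
tool_pos: [0.5717, -0.0301, 0.3804]
tcp_rot: [0.804, 0.594, 0.0, 0.0]
contact_force: [-0.4, 2.3, -2.4]
grip_width: 0.0113
```

```bash
sed -i "s/s\['grip_width'\].round(4)/s['grip_width']/" st.py; python3 st.py
python3 -c "
from plant import ctrl
import cv2
cv2.imwrite('pics/g_scene.png',cv2.resize(ctrl.camera('scene')[100:300,220:480],None,fx=3,fy=3));cv2.imwrite('pics/g_wrist.png',ctrl.camera('wrist'))"; python3 arc.py .15 .14 .13 .12 .11 .10 .09 .08 .07 .06
```

```text
t 8.68 pos [ 0.5717 -0.0301  0.3804] r 0.1874 g 0.1507 g_yaw 0.1494
F closing dir -1.09 radial -2.12 z -2.36 M [ 0.51 -0.1   0.14] w 0.011320588171006452
0.14 [ 0.18 -0.05] 0.01
0.13 [ 0.36 -0.11] 0.02
0.12 [ 0.54 -0.16] 0.03
0.11 [ 0.72 -0.21] 0.04
0.1 [ 0.9  -0.25] 0.05
0.09 [ 1.08 -0.3 ] 0.06
0.08 [ 1.26 -0.34] 0.07
0.07 [ 1.45 -0.38] 0.08
0.06 [ 1.63 -0.42] 0.09
```

View pics/g_scene.png

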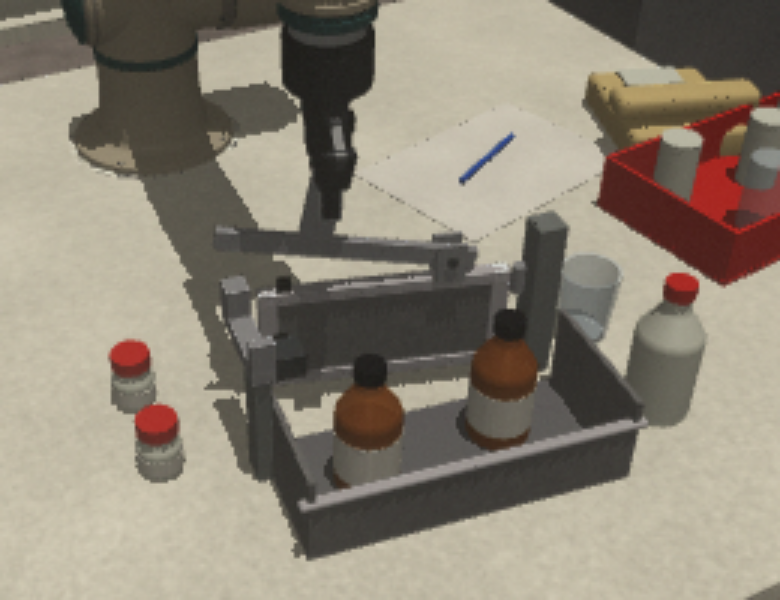

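View pics/g_wrist.png

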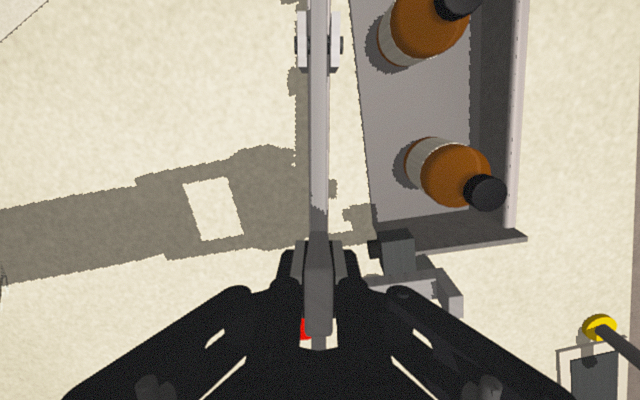

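drive_tool(rows=[[[0.18, -0.05, 0, 0.01, 0], [0.36, -0.11, 0, 0.02, 0], [0.54, -0.16, 0, 0.03, 0], [0.72, -0.21, 0, 0.04, 0], [0.9, -0.25, 0, 0.05, 0], [1.08, -0.3, 0, 0.06, 0], [1.08, -0.3, 0, 0.06, 0], [1.08, -0.3, 0, 0.06, 0]]])

```text
t: 9.45
tool_pos: [0.5822, -0.033, 0.3803]
tcp_rot: [0.787, 0.617, 0.0, 0.0]
contact_force: [-0.4, 1.1, -2.0]
grip_width: 0.0113
```

```bash
python3 st.py; python3 look.py h; python3 arc.py .09 .085 .08 .075 .07; python3 arc.py .07 .06 .05;python3 arc.py .05 .04 .03 .02;python3 arc.py .02 .01 0 -.01
```

```text
t 9.45 pos [ 0.5822 -0.033   0.3803] r 0.1874 g 0.0924 g_yaw 0.0908
F closing dir -0.69 radial -1.01 z -2.05 M [0.47 0.01 0.17] w 0.011305725939707576
9.45 [ 0.5822 -0.033   0.3803] [0.7867 0.6174 0.0001 0.0001] [-0.4321  1.1446 -2.045 ]
cam pos [0.6016 0.0472 0.3492] fwd [-0.0757 -0.3061 -0.949 ]
pin 0.95 [315.776  47.4  ] atz [0.6076 0.0784]
bar_tip 0.38 [415.488 167.68 ] atz [ 0.6574 -0.0122]
tab 0.66 [317.12 278.12] atz [ 0.5768 -0.0507]
catch_place 0.93 [345.28 320.8 ] atz [ 0.5828 -0.1194]
buffer_place 0.91 [347.776 250.6  ] atz 
post 0.62 [378.688 235.2  ] atz [ 0.6394 -0.1367]
tri gate_edge [0.5178 0.0284 0.4439] 0.04608972510244547
tri pin [0.5534 0.0382 0.4136] 0.0451320253080737
tri bar_tip [0.5357 0.0309 0.3371] 0.08724625379760081
tri tab [0.52   0.0046 0.2431] 0.06860384286638654
tri catch_place [ 0.5822 -0.1221  0.1611] 0.002307107569484046
tri buffer_place [ 0.5987 -0.0885  0.1065] 0.003254806940036825
tri post [ 0.6396 -0.1337 -0.0018] 0.003534424973300764
0.085 [ 0.09 -0.02] 0.005
0.08 [ 0.18 -0.04] 0.01
0.075 [ 0.27 -0.06] 0.015
0.07 [ 0.36 -0.09] 0.02
0.06 [ 0.18 -0.04] 0.01
0.05 [ 0.37 -0.08] 0.02
0.04 [ 0.18 -0.04] 0.01
0.03 [ 0.37 -0.07] 0.02
0.02 [ 0.55 -0.1 ] 0.03
0.01 [ 0.18 -0.03] 0.01
0.0 [ 0.37 -0.06] 0.02
-0.01 [ 0.55 -0.09] 0.03
```

View pics/h_wrist.png

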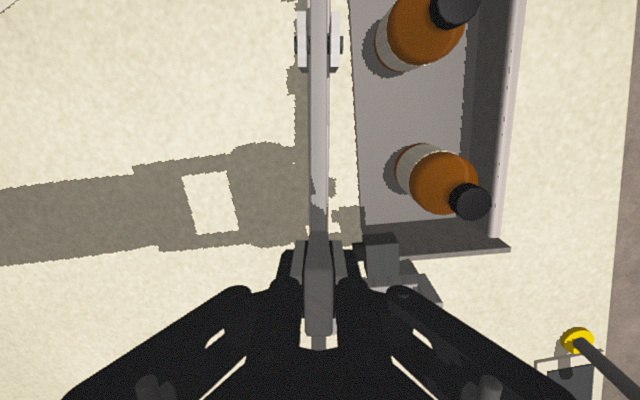

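Run:
```python
from h import *; import pickle
c=pickle.load(open("db.pkl","rb"))["h"][0]
ps=-.1492;ex=np.array([np.cos(ps),np.sin(ps)]);ey=np.array([-ex[1],ex[0]])
for z in(.095,.1,.105,.11):
    X=atz(c,(357/640,250/400),z)[:2]-[.6271,.1490]; print(z,X@ex,X@ey, "gate ang when touching", np.arcsin((X@ex-.008)/.24))
```

```text
0.095 0.015220566739354284 -0.24699606962543247 gate ang when touching 0.03009023526988009
0.1 0.014722138095718177 -0.24419341379004345 gate ang when touching 0.028012572185596343
0.105 0.014223709452081956 -0.24139075795465442 gate ang when touching 0.025935030047547086
0.11 0.013725280808445739 -0.23858810211926543 gate ang when touching 0.023857599869062832
```

Image suggests the block is set a few mm to +x (buffer touch near g ≈ -0.026). I'll advance to 0.03 and then creep in.

drive_tool(rows=[[[0.18, -0.04, 0, 0.01, 0], [0.36, -0.09, 0, 0.02, 0], [0.54, -0.13, 0, 0.03, 0], [0.72, -0.17, 0, 0.04, 0], [0.9, -0.2, 0, 0.05, 0], [1.08, -0.24, 0, 0.06, 0], [1.08, -0.24, 0, 0.06, 0], [1.08, -0.24, 0, 0.06, 0]]])

```text
t: 10.57
tool_pos: [0.5931, -0.0353, 0.3802]
tcp_rot: [0.768, 0.641, 0.0, 0.0]
contact_force: [0.3, 1.1, 0.1]
grip_width: 0.0112
```

```bash
python3 st.py;python3 arc.py .03 .02 .01
```

```text
t 10.57 pos [ 0.5931 -0.0353  0.3802] r 0.1874 g 0.0333 g_yaw 0.0307
F closing dir 0.12 radial -1.11 z 0.05 M [ 0.4  -0.02  0.16] w 0.011245060516015697
0.02 [ 0.18 -0.03] 0.01
0.01 [ 0.37 -0.06] 0.02
```

drive_tool(rows=[[[0.09, -0.01, 0, 0.005, 0], [0.18, -0.03, 0, 0.01, 0], [0.27, -0.05, 0, 0.015, 0], [0.37, -0.06, 0, 0.02, 0], [0.37, -0.06, 0, 0.02, 0], [0.37, -0.06, 0, 0.02, 0], [0.37, -0.06, 0, 0.02, 0], [0.37, -0.06, 0, 0.02, 0]]])

```text
t: 11.23
tool_pos: [0.5966, -0.0359, 0.3802]
tcp_rot: [0.761, 0.648, 0.0, 0.0]
contact_force: [-0.4, 0.4, -0.8]
grip_width: 0.0112
```

```bash
python3 st.py;python3 arc.py .01 0 -.01
python3 -c "
from plant import ctrl
import cv2
cv2.imwrite('pics/i_scene.png',cv2.resize(ctrl.camera('scene')[100:300,220:480],None,fx=3,fy=3));cv2.imwrite('pics/i_wrist.png',ctrl.camera('wrist'))"
```

```text
t 11.23 pos [ 0.5966 -0.0359  0.3802] r 0.1874 g 0.014 g_yaw 0.0109
F closing dir -0.44 radial -0.38 z -0.77 M [0.35 0.06 0.16] w 0.011206704916006036
0.0 [ 0.18 -0.03] 0.01
-0.01 [ 0.37 -0.06] 0.02
```

View pics/i_scene.png

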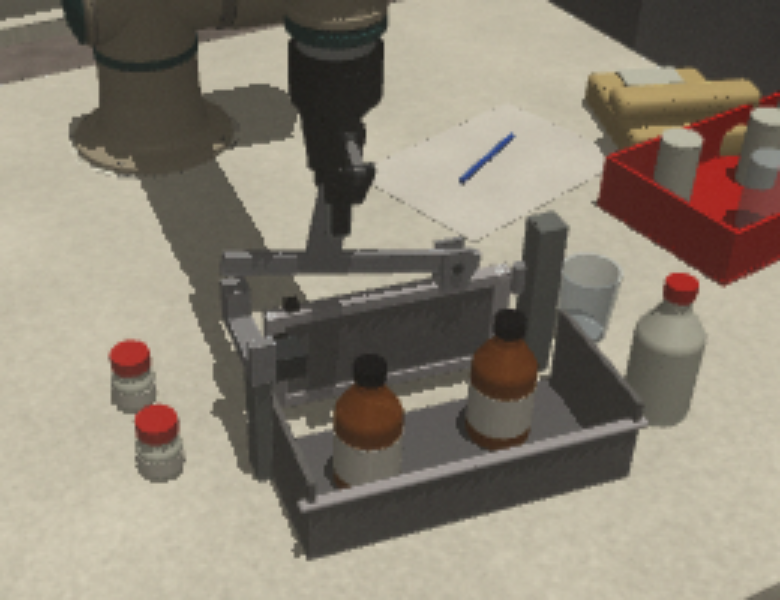

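View pics/i_wrist.png

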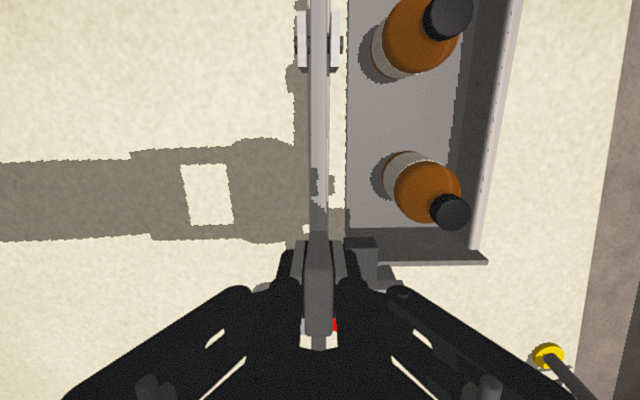

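The bar is raised and passing over the tooth (crop px 230,265). I'll creep in, checking force each step.

drive_tool(rows=[[[0.05, -0.01, 0, 0.003, 0], [0.1, -0.02, 0, 0.006, 0], [0.15, -0.02, 0, 0.008, 0], [0.18, -0.03, 0, 0.01, 0], [0.23, -0.04, 0, 0.013, 0], [0.28, -0.04, 0, 0.015, 0], [0.28, -0.04, 0, 0.015, 0], [0.28, -0.04, 0, 0.015, 0]]])

```text
t: 12.0
tool_pos: [0.5995, -0.0363, 0.3802]
tcp_rot: [0.756, 0.654, 0.0, 0.0]
contact_force: [-0.5, 0.4, 0.6]
grip_width: 0.0114
```

```bash
python3 st.py;python3 arc.py -.005 -.01 -.015 -.02 -.025
```

```text
t 12.0 pos [ 0.5995 -0.0363  0.3802] r 0.1874 g -0.0013 g_yaw -0.0042
F closing dir -0.52 radial -0.36 z 0.55 M [0.4  0.07 0.18] w 0.011434612223784188
-0.01 [ 0.09 -0.01] 0.005
-0.015 [ 0.19 -0.03] 0.01
-0.02 [ 0.28 -0.04] 0.015
-0.025 [ 0.37 -0.05] 0.02
```

drive_tool(rows=[[[0.04, -0.01, 0, 0.002, 0], [0.08, -0.01, 0, 0.004, 0], [0.12, -0.02, 0, 0.006, 0], [0.15, -0.02, 0, 0.008, 0], [0.19, -0.03, 0, 0.01, 0], [0.19, -0.03, 0, 0.01, 0], [0.19, -0.03, 0, 0.01, 0], [0.19, -0.03, 0, 0.01, 0]]])

```text
t: 12.67
tool_pos: [0.6012, -0.0366, 0.3801]
tcp_rot: [0.753, 0.658, -0.0, -0.0]
contact_force: [-4.4, 0.6, 0.2]
grip_width: 0.0117
```

```bash
python3 st.py
```

```text
t 12.67 pos [ 0.6012 -0.0366  0.3801] r 0.1874 g -0.0107 g_yaw -0.0141
F closing dir -4.41 radial 0.04 z 0.2 M [0.4  0.7  0.09] w 0.011655050795584257
```

drive_tool(rows=[[[0.02, 0, 0, 0.001, 0], [0.04, -0.01, 0, 0.002, 0], [0.06, -0.01, 0, 0.003, 0], [0.08, -0.01, 0, 0.004, 0], [0.09, -0.01, 0, 0.005, 0], [0.09, -0.01, 0, 0.005, 0], [0.09, -0.01, 0, 0.005, 0], [0.09, -0.01, 0, 0.005, 0]]])

```text
t: 13.33
tool_pos: [0.6019, -0.0368, 0.3801]
tcp_rot: [0.752, 0.66, -0.001, -0.001]
contact_force: [-7.4, 1.0, 1.3]
grip_width: 0.0115
```

```bash
python3 st.py
```

```text
t 13.33 pos [ 0.6019 -0.0368  0.3801] r 0.1875 g -0.0146 g_yaw -0.0188
F closing dir -7.46 radial 0.0 z 1.33 M [0.5  0.97 0.  ] w 0.011476323191234684
```

drive_tool(rows=[[[0.03, 0, 0, 0.002, 0], [0.06, -0.01, 0, 0.003, 0], [0.09, -0.01, 0, 0.005, 0], [0.12, -0.02, 0, 0.006, 0], [0.15, -0.02, 0, 0.008, 0], [0.15, -0.02, 0, 0.008, 0], [0.15, -0.02, 0, 0.008, 0], [0.15, -0.02, 0, 0.008, 0]]])

```text
t: 14.0
tool_pos: [0.6031, -0.037, 0.38]
tcp_rot: [0.749, 0.662, -0.001, -0.001]
contact_force: [-12.8, 1.8, 2.1]
grip_width: 0.0115
```

```bash
python3 st.py
```

```text
t 14.0 pos [ 0.6031 -0.037   0.38  ] r 0.1875 g -0.0209 g_yaw -0.0265
F closing dir -12.96 radial -0.15 z 2.07 M [ 0.54  1.51 -0.17] w 0.011450176158121316
```

drive_tool(rows=[[[0.03, 0, 0, 0.001, 0], [0.06, -0.01, 0, 0.003, 0], [0.09, -0.01, 0, 0.004, 0], [0.12, -0.02, 0, 0.005, 0], [0.12, -0.02, 0, 0.005, 0], [0.12, -0.02, 0, 0.005, 0], [0.12, -0.02, 0, 0.005, 0], [0.12, -0.02, 0, 0.005, 0]]])

```text
t: 14.67
tool_pos: [0.604, -0.0371, 0.3799]
tcp_rot: [0.748, 0.664, -0.002, -0.002]
contact_force: [-16.8, 1.5, 3.0]
grip_width: 0.0114
```

```bash
python3 st.py
python3 -c "
from plant import ctrl
import cv2
cv2.imwrite('pics/j_scene.png',cv2.resize(ctrl.camera('scene')[100:300,220:480],None,fx=3,fy=3))"
```

```text
t 14.67 pos [ 0.604  -0.0371  0.3799] r 0.1875 g -0.0258 g_yaw -0.0313
F closing dir -16.86 radial 0.59 z 2.98 M [ 0.58  1.94 -0.28] w 0.011384263570807096
```

View pics/j_scene.png

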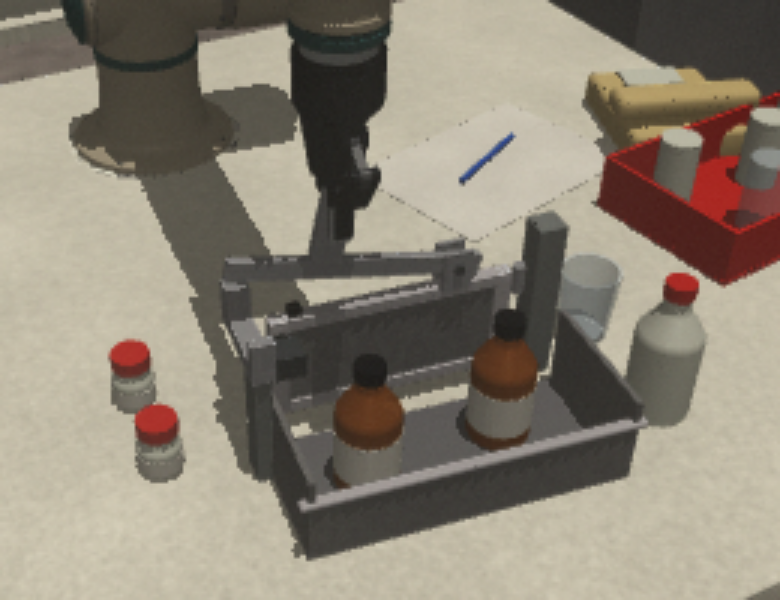

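Holding at ~17 N on the buffer. Now I'll lower the bar along its arc, keeping the pressure on.

drive_tool(rows=[[[-0.01, -0.1, -0.15, 0, 0], [-0.02, -0.2, -0.3, 0, 0], [-0.03, -0.28, -0.45, 0, 0], [-0.04, -0.37, -0.6, 0, 0], [-0.05, -0.45, -0.75, 0, 0], [-0.06, -0.54, -0.9, 0, 0], [-0.06, -0.54, -0.9, 0, 0], [-0.06, -0.54, -0.9, 0, 0]]])

```text
t: 15.38
tool_pos: [0.6034, -0.0426, 0.371]
tcp_rot: [0.748, 0.664, -0.002, -0.002]
contact_force: [-18.2, 1.4, 3.9]
grip_width: 0.0115
```

```bash
python3 st.py
```

```text
t 15.38 pos [ 0.6034 -0.0426  0.371 ] r 0.1931 g -0.0259 g_yaw -0.0311
F closing dir -18.24 radial 0.87 z 3.93 M [ 0.64  2.1  -0.35] w 0.011468639804238687
```

drive_tool(rows=[[[-0.01, -0.08, -0.15, 0, 0], [-0.02, -0.15, -0.3, 0, 0], [-0.03, -0.22, -0.45, 0, 0], [-0.04, -0.29, -0.6, 0, 0], [-0.05, -0.36, -0.75, 0, 0], [-0.05, -0.42, -0.9, 0, 0], [-0.05, -0.42, -0.9, 0, 0], [-0.05, -0.42, -0.9, 0, 0]]])

```text
t: 16.05
tool_pos: [0.6029, -0.0471, 0.3619]
tcp_rot: [0.748, 0.664, -0.002, -0.002]
contact_force: [-16.3, 0.3, 3.0]
grip_width: 0.0112
```

```bash
python3 st.py
python3 -c "
from plant import ctrl
import cv2
cv2.imwrite('pics/k_scene.png',cv2.resize(ctrl.camera('scene')[100:300,220:480],None,fx=3,fy=3))"
```

```text
t 16.05 pos [ 0.6029 -0.0471  0.3619] r 0.1976 g -0.0262 g_yaw -0.0306
F closing dir -16.18 radial 1.73 z 3.05 M [ 0.43  2.03 -0.36] w 0.011220643025260406
```

View pics/k_scene.png

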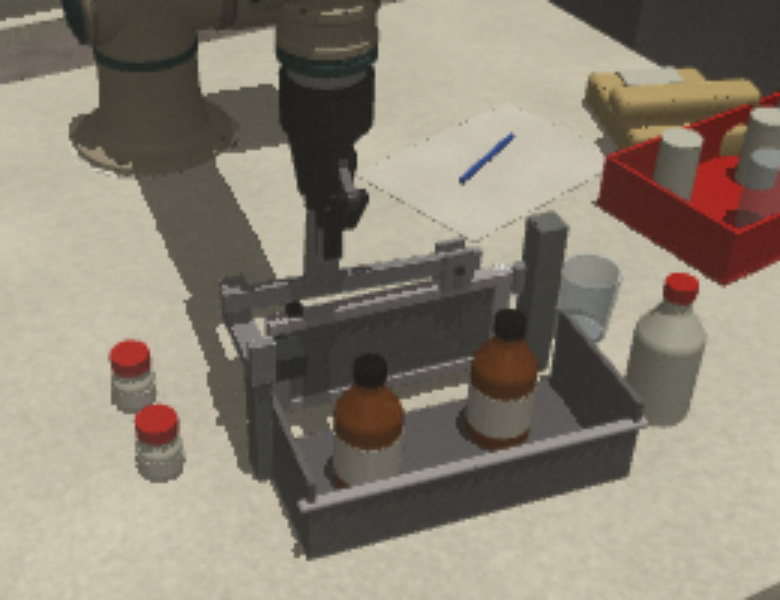

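drive_tool(rows=[[[-0.01, -0.06, -0.15, 0, 0], [-0.01, -0.12, -0.3, 0, 0], [-0.02, -0.18, -0.45, 0, 0], [-0.03, -0.23, -0.6, 0, 0], [-0.03, -0.27, -0.7, 0, 0], [-0.03, -0.27, -0.7, 0, 0], [-0.03, -0.27, -0.7, 0, 0], [-0.03, -0.27, -0.7, 0, 0]]])

```text
t: 16.77
tool_pos: [0.6025, -0.0498, 0.3556]
tcp_rot: [0.748, 0.664, -0.002, -0.002]
contact_force: [-18.3, -0.0, 6.2]
grip_width: 0.0111
```

```bash
python3 st.py
python3 -c "
from plant import ctrl
import cv2
cv2.imwrite('pics/l_scene.png',cv2.resize(ctrl.camera('scene')[100:300,220:480],None,fx=3,fy=3))"
```

```text
t 16.77 pos [ 0.6025 -0.0498  0.3556] r 0.2004 g -0.0262 g_yaw -0.0307
F closing dir -18.15 radial 2.29 z 6.24 M [ 0.46  2.22 -0.25] w 0.011110282666897963
```

View pics/l_scene.png

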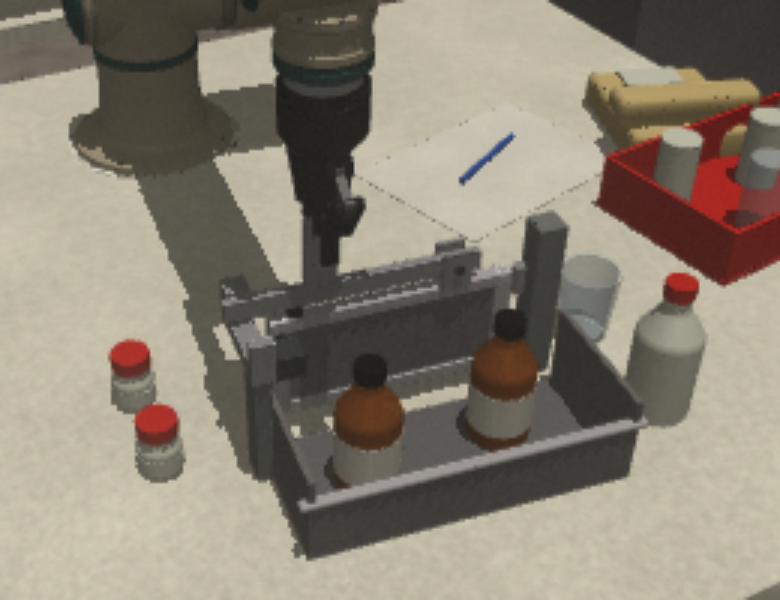

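The bar is down behind the tooth (TCP z is back to the grasp height). I'll ease the pressure and confirm the tooth holds before letting go.

drive_tool(rows=[[[-0.04, 0, 0, 0, 0], [-0.08, 0.01, 0, 0, 0], [-0.12, 0.01, -0.02, 0, 0], [-0.16, 0.02, -0.03, 0, 0], [-0.2, 0.02, -0.03, 0, 0], [-0.24, 0.03, -0.03, 0, 0], [-0.24, 0.03, -0.03, 0, 0], [-0.24, 0.03, -0.03, 0, 0]]])

```text
t: 17.48
tool_pos: [0.6007, -0.0496, 0.3556]
tcp_rot: [0.748, 0.664, -0.001, -0.0]
contact_force: [-9.5, -1.0, 4.4]
grip_width: 0.0113
```

```bash
python3 st.py
```

```text
t 17.48 pos [ 0.6007 -0.0496  0.3556] r 0.2003 g -0.0172 g_yaw -0.0303
F closing dir -9.34 radial 2.22 z 4.39 M [ 0.22  1.29 -0.6 ] w 0.011299311187734197
```

drive_tool(rows=[[[-0.03, 0, 0, -0.004, 0], [-0.06, 0.01, 0, -0.008, 0], [-0.09, 0.01, 0, -0.012, 0], [-0.12, 0.02, 0, -0.012, 0], [-0.12, 0.02, 0, -0.012, 0], [-0.12, 0.02, 0, -0.012, 0], [-0.12, 0.02, 0, -0.012, 0], [-0.12, 0.02, 0, -0.012, 0]]])

```text
t: 18.15
tool_pos: [0.5999, -0.0494, 0.3556]
tcp_rot: [0.752, 0.66, -0.0, 0.001]
contact_force: [-4.2, -3.4, 4.0]
grip_width: 0.011
```

```bash
python3 st.py
```

```text
t 18.15 pos [ 0.5999 -0.0494  0.3556] r 0.2003 g -0.013 g_yaw -0.0193
F closing dir -3.75 radial 3.93 z 4.01 M [-0.01  0.83 -0.09] w 0.010963585196490086
```

```bash
python3 -c "
from plant import ctrl
import cv2
cv2.imwrite('pics/m_scene.png',cv2.resize(ctrl.camera('scene')[150:250,270:400],None,fx=6,fy=6,interpolation=cv2.INTER_CUBIC));cv2.imwrite('pics/m_top.png',cv2.resize(ctrl.camera('top')[160:260,220:360],None,fx=5,fy=5,interpolation=cv2.INTER_CUBIC))"
```

```text
(no output)
```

View pics/m_scene.png

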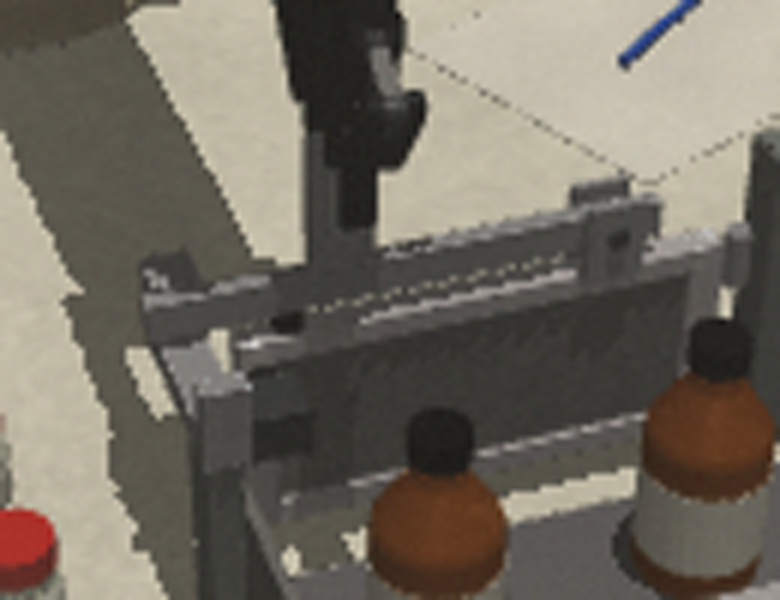

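View pics/m_top.png

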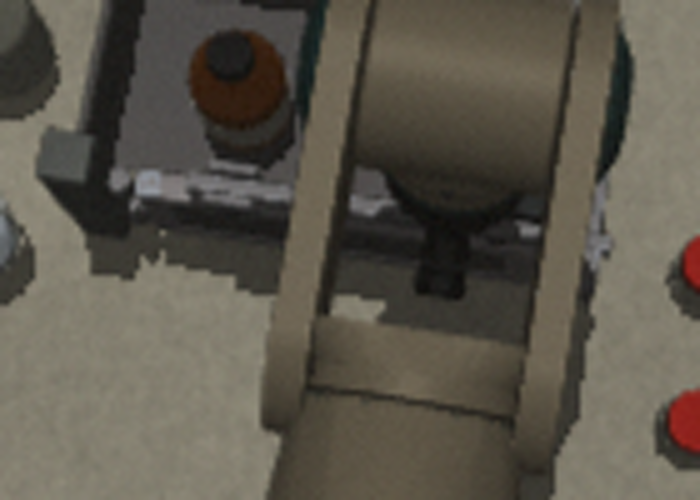

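The camera sees the bar level in front of the tooth (tooth top visible behind the bar at crop px (165,265)), so it is latched. Next I'll open the jaws, then retreat straight up.

drive_tool(rows=[[[-0.03, 0, 0, 0, 0], [-0.06, 0.01, 0, 0, 0], [-0.06, 0.01, 0, 0, 0.3], [-0.06, 0.01, 0, 0, 0.6], [-0.06, 0.01, 0, 0, 1], [-0.06, 0.01, 0, 0, 1], [-0.06, 0.01, 0, 0, 1], [-0.06, 0.01, 0, 0, 1]]])

```text
t: 18.92
tool_pos: [0.5994, -0.0487, 0.3547]
tcp_rot: [0.751, 0.66, 0.0, -0.0]
contact_force: [-0.1, 0.5, -0.1]
grip_width: 0.0823
```

```bash
python3 st.py; python3 -c "
from plant import ctrl
import cv2
cv2.imwrite('pics/n_wrist.png',ctrl.camera('wrist'))"
```

```text
t 18.92 pos [ 0.5994 -0.0487  0.3547] r 0.1996 g -0.0099 g_yaw -0.0205
F closing dir -0.18 radial -0.44 z -0.08 M [-0.  0. -0.] w 0.08231155880074521
```

View pics/n_wrist.png

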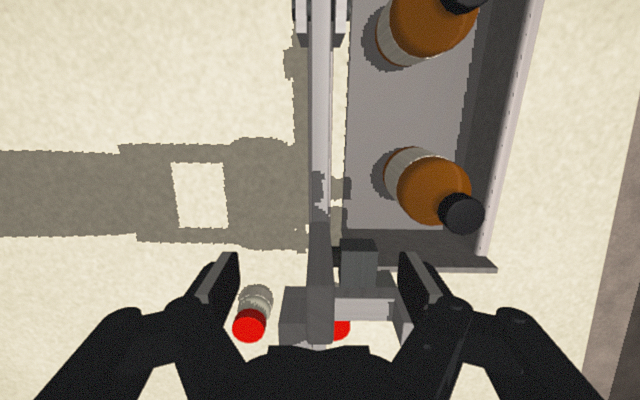

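The bar end (col 320) lies on the +x side of the tooth (cols 280–307, row 315), and the jaws are clear of the tab. Retreating up.

drive_tool(rows=[[[0, 0, 1.5, 0, 1], [0, 0, 4, 0, 1], [0, 0, 7, 0, 1], [-1, 0, 10, 0, 1], [-3, 1, 13, 0, 1], [-5, 2, 13, 0, 1], [-5, 2, 13, 0, 1], [-5, 2, 13, 0, 1]]])

```text
t: 19.63
tool_pos: [0.5488, -0.0284, 0.4856]
tcp_rot: [0.751, 0.66, 0.001, 0.001]
contact_force: [0.2, 0.2, -0.2]
grip_width: 0.0852
```

drive_tool(rows=[[[-2, 0, 0, 0, 1], [-5, 0, 0, 0, 1], [-8, 0, 0, 0, 1], [-10, 0, 0, 0, 1], [-12, 0, 0, 0, 1], [-12, 0, 0, 0, 1], [-12, 0, 0, 0, 1], [-12, 0, 0, 0, 1]]])

```text
t: 20.3
tool_pos: [0.4302, -0.0291, 0.4843]
tcp_rot: [0.751, 0.66, -0.0, -0.0]
contact_force: [-0.5, -0.4, 0.5]
grip_width: 0.0853
```

```bash
python3 st.py
python3 - <<'E'
from h import *
np.set_printoptions(precision=4,suppress=True)
for n in("scene","top","wrist"):
    c=ctrl.calibration(n); im=ctrl.camera(n)
    if n!="wrist": im=cv2.resize(im[130:290,200:420],None,fx=3.5,fy=3.5,interpolation=cv2.INTER_CUBIC)
    cv2.imwrite(f"pics/o_{n}.png",im)
E
```

```text
t 20.3 pos [ 0.4302 -0.0291  0.4843] r 0.2655 g 0.6865 g_yaw -0.0199
F closing dir 0.01 radial 0.65 z 0.53 M [ 0.03 -0.04 -0.01] w 0.08531518020822129
```

View pics/o_scene.png

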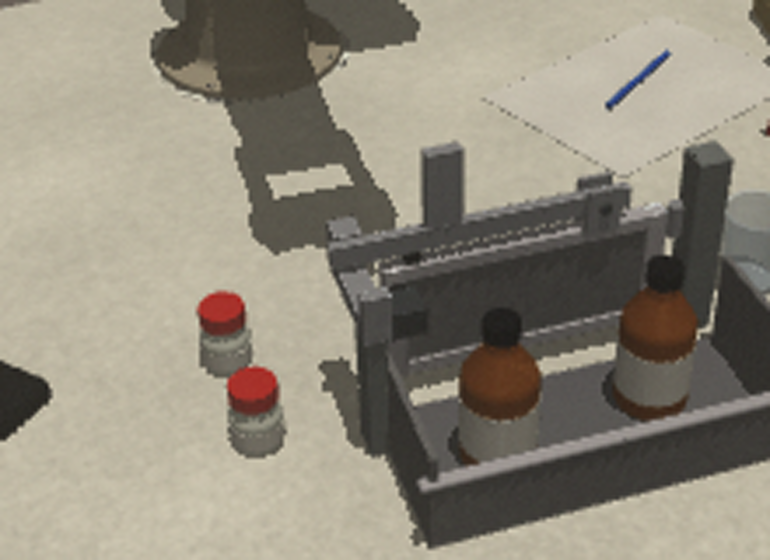

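View pics/o_top.png

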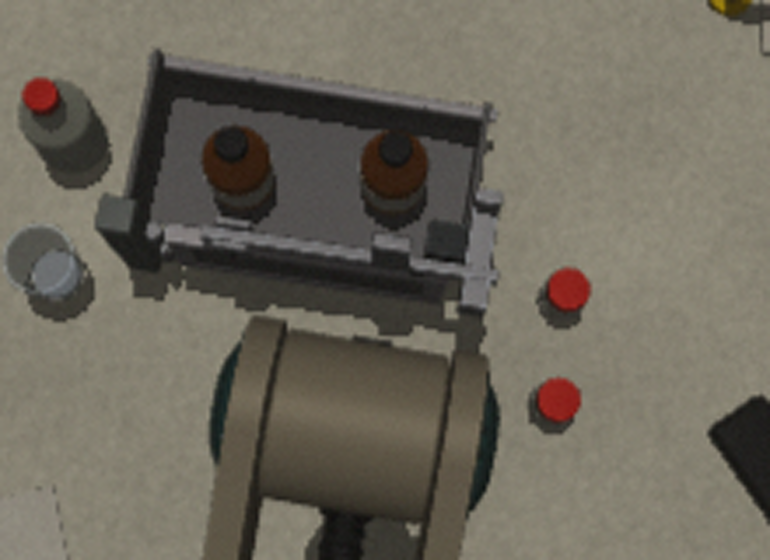

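View pics/o_wrist.png

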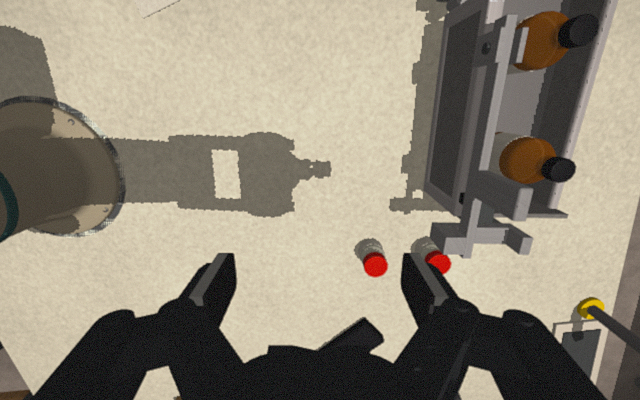

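All three views show the gate shut, the bar level and behind the tooth, and the bottles, jars, wash bottle and beaker where they stood. The robot is clear, so I'll hand in.

```bash
python3 -c "
from plant import ctrl
print(ctrl.job_done(), ctrl.read_state()['t'])"
```

```text
the job is handed in; nothing more can be done
the job is handed in; nothing more can be done
```

The gate is shut and latched, and I handed the job in just after 20 s on the robot clock, against the 72 s limit.

- **Lift and swing:** I pinched the tab, raised the bar about 0.2 rad and swung the gate shut in small steps, checking the force after each.
- **Press and drop:** I felt the buffer first touch at about -0.01 rad. I pressed with about 17–18 N at the tab, lowered the bar behind the tooth, eased off the pressure and let go.

**Last checks**
- Before release, the tool height was back to within 0.3 mm of where I first gripped the tab, so the bar was fully down.
- After I let go and backed off, all three cameras showed the gate shut and the bar level behind the tooth.
- The bottles, jars, wash bottle and beaker looked unmoved. The case was only partly in view.
- The highest closing force I read was about 18 N at the tab, under the 26 N limit. I only had readings at the end of each move, not in between.

**Unclear check:** as I eased off before releasing, the force did not show clearly that the tooth had taken the load, because it fell much as the buffer alone would. The evidence that it is latched is the pictures after release.

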